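Bed the glued feet of a light sign on a rocking press

ROBOT

A 7-joint arm with a two-finger parallel gripper is mounted at the origin on the work surface. World frame = base frame: x ahead of the robot, y to its left, z up, the work surface at z = 0. Lengths are in m, angles in rad, forces in N, time in s.
With the tool pointing down it reaches from about 0.4 to 0.85 m from the base axis. Payload 4.5 kg.
Tool frame: the origin (TCP) lies between the finger pads; the fingertips stand 8 mm ahead of it and the grasp point (between the pads) lies 11 mm behind it; z points along the fingers, y is the direction in which the jaws open and shut (so a half turn about z gives the same grasp; the last joint's range is limited). The gripper opens to 85 mm and grips with 20 to 120 N. Pads are 22 mm wide; open, the fingers measure 114 mm over their backs; the gripper's body (76 mm by 85 mm) begins 54 mm behind the grasp point. The pads swing forward as they close: fully open they stand 13 mm farther back than shut.
Start: joints at [-1.304, 0.689, -0.195, 1.565, 0.157, 0.902, -0.215], TCP at [0.144, 0.608, 0.239] pointing down, gripper open.
Joint ranges: [-3.01, 3.01], [-0.46, 2.08], [-1.47, 1.51], [0.13, 2.56], [-1, 4.14], [0.04, 2.09], [-2.66, 2.66]. Speed limits (rad/s): [2.57, 2.57, 3.14, 3.14, 3.14, 3.14, 3.14].

INTERFACE

Orientations are given as a unit quaternion [x, y, z, w].
In Python, from station import arm gives the robot as it stands.
- The arm moves only by the shell command python3 -m creep 'ROWS' [FORCE]. ROWS is JSON, a list of rows, each a list of 3 entries, a list of its own where there are three numbers: the turn, a rotation vector about the tool's x, y, z in rad, then the shift along the tool's x, y, z in m, then the opening, from 0 (shut) to 1 (fully open). In form: [[[rx, ry, rz], [tx, ty, tz], jaw], ...]. A call has 1 to 5 rows; each row shifts and turns the pose as measured when the row begins, along the tool's axes as they then stand; what a row does not reach is not made up. A row lasts 1/12 s, in which the tool goes at most 41.7 mm and 7.16 degrees, less where a joint would pass 70% of its speed; a pose out of reach is approached as far as the arm can. A call with a gripper value outside its range is refused whole. The fingers move at their own pace and stop on an object; FORCE is the grip in N (left out, the last holds). Time passes only in rows, so rows that do not move let the fingers close. It gives the time, the measured TCP pose, the force and the opening at its end, in the units of the state.
- arm.get_obs(): the state, without advancing time (a new reading comes with each control period).
- arm.read_camera(name): name is "side" or "top"; returns (picture, depth): 420x560x3 uint8, blue, green, red; 420x560 float32, m along the optical axis (not along the pixel's ray), 0 where there is no reading.
- arm.calibration(name): a dict with "intrinsics" (3x3 intrinsics, pixels), "k1" (the pictures are not rectified: a ray, as slopes to the right and down, at radius r is drawn at 1 + k1 r^2 times it, then the intrinsics apply), "xyz" and "rotation" of the camera in the world. Camera axes: x right, y down, z forward; pixel columns grow to the right and rows downward; lengths in m; the calibration is good to about 2 mm. A picture is of the moment at which its call begins. calibration takes no time and is no camera call.
- arm.close_job(): hands the job in, once; it reports no verdict.
The state is a dict: "t": time; "joint_positions": joint angles; "qd": joint speeds; "joint_efforts": joint torques, N m; "tcp_pos": TCP position; "tcp_rot": TCP orientation; "force": force on the tool from outside, world axes, zero at the start; "ft_torque": the same for the moment, N m; "finger_gap": opening from 0.0 (shut) to 1.0 (fully open).
Only numpy, scipy, OpenCV 4.12 (cv2) and the standard library are available. Lean on these libraries where they do the work, as an engineer would, in place of code of your own. Each camera call takes 0.05 s, during which the arm holds its last target.

TASK

Two rubber feet have just been glued to the corners of the clear sign that lies on the spring-backed rocking press. With a fingertip, press down on the round foot until the needle stands over the scale tab on that side, keep it there for about two seconds without ever letting the needle run past the tab, then let the plate spring back level; next do the same with the square foot and the tab on its side, let go and move clear. Only press: do not lift or shift the press, its tabs or anything else on the table.

Things in the scene. Friction and masses are not known exactly. Their poses are not given: they have to be found in the camera images.
- press: loose spring-backed rocking press (2.8 kg) with an aluminium base 250 x 225 x 12 mm. Origin: on the table under the middle of its rocking plate; z up, x along the plate's hinge to the scale rail, y to the round foot. Base spans x -90 to 160 mm, y +-112 mm. The scale rail, on two posts at y +-50 mm, runs along y at x = 142 mm, top 160 mm above the table
- rocker (a joint): tilt (rad) of the cornerwise 160 mm square plate (clear sign fixed on it) about the press's x axis, 55 mm above the table; 0 = level, needle upright; negative = round foot down, positive = square foot down; stops +-0.30. Spring 4 Nm/rad: about 5 to 11 N on a foot brings the needle to its tab. Springs back level by itself. Sheet top 62 mm above the table
- round_foot: round black rubber foot on the plate's +y corner, 26 to 30 mm across, 9 mm high, glued fast. Origin: middle of its underside, 90 mm from the hinge line; its flat top is 9 mm higher (71 mm above the table when level). Pressed down here, the needle leans to this side
- square_foot: square black rubber foot on the plate's -y corner, 26 x 26 mm, 9 mm high, glued fast. Origin: middle of its underside, 90 mm from the hinge line; its flat top is 9 mm higher (71 mm above the table when level). Pressed down here, the needle leans to this side
- needle_tip (a point): the pointer: a thin dark rod, 6 mm thick, that rises from the plate's corner at the scale end and bends level across the rail. This point is on the level piece above the rail, 130 mm above the hinge line: it sweeps along the rail by 130 mm x sin(tilt) towards the pressed foot, about 1.45 mm for each mm the foot goes down
- round_tab_top (a point): small brass saddle on the scale rail, 12 mm wide along the rail, set 15 to 29 mm from the rail's middle (varies; not to be changed). This point: middle of its top; y points along the rail towards the round foot's side. The needle's underside passes 10 to 14 mm above it without touching. It lies on the round foot's side of the rail's middle
- square_tab_top (a point): small brass saddle on the scale rail, 12 mm wide along the rail, set 15 to 29 mm from the rail's middle (varies; not to be changed). This point: middle of its top; y points along the rail towards the round foot's side. The needle's underside passes 10 to 14 mm above it without touching. It lies on the square foot's side of the rail's middle
- glue: loose bystander, to be left where it is: small white glue bottle, 34 mm across, 75 mm high, standing near the press; origin under its middle
- tape: loose bystander, to be left where it is: roll of black tape lying flat, 68 mm across, 19 mm high, near the press; origin under its middle
- pliers: loose bystander, to be left where it is: yellow-handled pliers lying flat, about 140 mm long, 14 mm high; origin under the pivot
- pen: loose bystander, to be left where it is: white pen lying flat, 126 mm long, 12 mm thick; origin under its middle
- phone: loose bystander, to be left where it is: white phone lying flat, 150 x 72 x 8 mm; origin under its middle
- tray: loose bystander, to be left where it is: grey parts tray, 100 x 75 x 25 mm; origin under its middle
- mug: loose bystander, to be left where it is: white mug, 76 mm across, 90 mm high; origin under its middle

How it is judged:
On the way, in this order (a step that is already met when the one before it is completed fails the run):
1. a finger on the round foot holds the needle over that side's tab for a second (y of needle_tip in the frame of round_tab_top between -0.006 and 0.006 m and contact force between round_foot and the fingers above 1 N), for 1 s.
2. the round foot is let go and the plate is back level (value of joint rocker between -0.025 and 0.025 rad and contact force between each of round_foot, square_foot and the fingers below 0.1 N), for 0.2 s.
3. a finger on the square foot holds the needle over that side's tab for a second (y of needle_tip in the frame of square_tab_top between -0.006 and 0.006 m and contact force between square_foot and the fingers above 1 N), for 1 s.
At the end, for the whole second after the job is handed in: After both presses (needle within 6 mm of the tab middle for 1 s, finger on the foot): plate level within 0.025 rad and still, no finger on the feet, press upright and within 15 mm of its place, tabs within 10 mm and all other things within 25 mm of theirs (all of step 2 and velocity of joint rocker between -0.1 and 0.1 rad/s and distance of press from where it was at the start of the episode below 0.015 m and angle between press's own z axis and vertical below 0.08 rad and distance of each of round_tab_top, square_tab_top from where it was at the start of the episode below 0.01 m and distance of each of glue, tape, pliers, pen, phone, tray, mug from where it was at the start of the episode below 0.025 m); the robot touches nothing.
It fails at once if the needle runs past the round foot's tab (over 8.5 mm beyond its middle) (y of needle_tip in the frame of round_tab_top above 0.0085 m).
It fails at once if the needle runs past the square foot's tab (over 8.5 mm beyond its middle) (y of needle_tip in the frame of square_tab_top below -0.0085 m).
It fails at once if the press is lifted, tipped or shifted (distance of press from where it was at the start of the episode above 0.015 m or angle between press's own z axis and vertical above 0.08 rad).
It fails at once if a tab is moved more than 10 mm from where it was, or a bystander more than 25 mm (distance of any of round_tab_top, square_tab_top from where it was at the start of the episode above 0.01 m or distance of any of glue, tape, pliers, pen, phone, tray, mug from where it was at the start of the episode above 0.025 m).
It also fails if it takes over 54 s, if anything falls off the work surface, if the arm or the gripper's body presses on something with over 40 N, if the wrist force passes 120 N, or if a joint passes its speed limit or range.

## Working session

There is one attempt and no reset: what is moved stays moved. The work goes in short steps, Python scripts to look and compute and a shell command to move; the robot and the scene stay as the last step left them, time stands still between calls to the robot, and variables do not carry over. Pictures are saved under pics/ and viewed, and the job is handed in when it is done.

```bash
ls; mkdir -p pics; python3 - <<'E'
from station import arm
import cv2,numpy as np
print(arm.get_obs())
for n in("side","top"):
    p,d=arm.read_camera(n); cv2.imwrite(f"pics/{n}0.png",p); np.savez(f"{n}0.npz",p=p,d=d); print(n,arm.calibration(n))
E
```

```text
pics
{'t': 0.0, 'joint_positions': array([-1.30422126,  0.68999691, -0.1945034 ,  1.56638124,  0.15729409,
        0.90249725, -0.21509549]), 'qd': array([-0.00079108,  0.00024131,  0.00146777,  0.0005002 , -0.00033834,
        0.00335411,  0.00088314]), 'joint_efforts': array([ 6.51918126e-04, -5.39623690e+01, -1.26555584e+00, -1.58544767e+01,
        9.42103652e-03,  9.51613794e-03,  4.03884883e-06]), 'tcp_pos': array([0.14407687, 0.60749387, 0.23846579]), 'tcp_rot': array([ 1.16084343e-01,  9.93238909e-01, -9.45134815e-04, -4.01746470e-05]), 'force': array([ 0.23399155, -0.359334  , -0.2573583 ]), 'ft_torque': array([-0.00557362,  0.02783304, -0.02255582]), 'finger_gap': 1.000497209180862}
side {'intrinsics': array([[399.69304598,   0.        , 275.70224968],
       [  0.        , 399.69304598, 213.20862253],
       [  0.        ,   0.        ,   1.        ]]), 'k1': -0.03887819741188696, 'xyz': array([0.45027844, 0.66778713, 0.83359864]), 'rotation': array([-0.02545704,  0.92741358, -0.37265365,  0.01962768])}
top {'intrinsics': array([[381.85347879,   0.        , 277.74835176],
       [  0.        , 381.85347879, 204.05299335],
       [  0.        ,   0.        ,   1.        ]]), 'k1': -0.04749964225152075, 'xyz': array([0.32674942, 0.00504575, 1.0753087 ]), 'rotation': array([-0.70382537,  0.7041363 , -0.07284222,  0.05929532])}
```

View pics/side0.png

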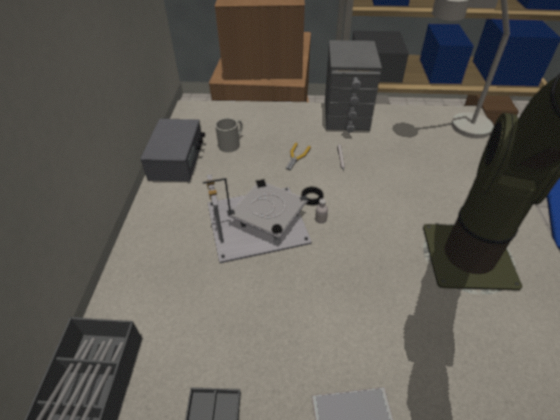

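View pics/top0.png

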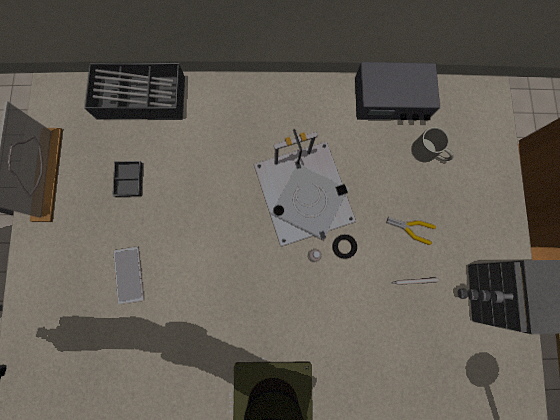

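The side view shows the round foot at (277,230), the square foot at (262,184) and the rail near (215,183). In the top view they are at (278,210), (342,190) and about (295,140). I'll enlarge both.

```bash
cat > h.py <<'E'
import numpy as np,cv2
from station import arm
from scipy.spatial.transform import Rotation as R
def cam(n):
    c=arm.calibration(n); return c["intrinsics"],c["k1"],np.array(c["xyz"]),R.from_quat(c["rotation"]).as_matrix()
def ray(n,uv):
    K,k,x,Rm=cam(n)
    s=cv2.undistortPoints(np.array([[uv]],float),K,np.array([k,0,0,0.]))[0,0]
    return x,Rm@np.array([s[0],s[1],1.])
def plane(n,uv,z):
    o,d=ray(n,uv); return o+d*(z-o[2])/d[2]
def proj(n,P):
    K,k,x,Rm=cam(n)
    return cv2.projectPoints((np.atleast_2d(P)-x)@Rm,np.zeros(3),np.zeros(3),K,np.array([k,0,0,0.]))[0][:,0]
def tri(a,b):
    o1,d1=ray("side",a);o2,d2=ray("top",b)
    d1/=np.linalg.norm(d1);d2/=np.linalg.norm(d2)
    s=np.linalg.lstsq(np.c_[d1,-d2],o2-o1,rcond=None)[0]
    p,q=o1+s[0]*d1,o2+s[1]*d2
    return (p+q)/2,np.linalg.norm(p-q)
E
python3 - <<'E'
import numpy as np,cv2
def crop(n,x,y,w,h,f,o):
    p=np.load(f"{n}0.npz")["p"]; c=cv2.resize(p[y:y+h,x:x+w],None,fx=f,fy=f,interpolation=cv2.INTER_CUBIC)
    c=np.clip((c/255.)**.6*255,0,255).astype(np.uint8); cv2.imwrite(o,c)
crop("side",195,165,130,95,6,"pics/s1.png");crop("top",245,120,120,135,4.4,"pics/t1.png");crop("top",265,125,65,45,12,"pics/t2.png");crop("side",195,170,60,60,10,"pics/s2.png")
E
```

```text
(no output)
```

View pics/s1.png

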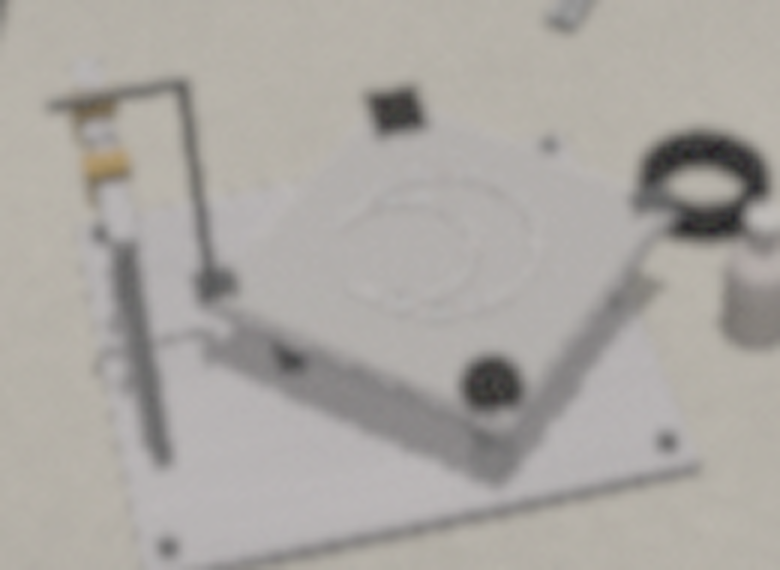

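View pics/t1.png

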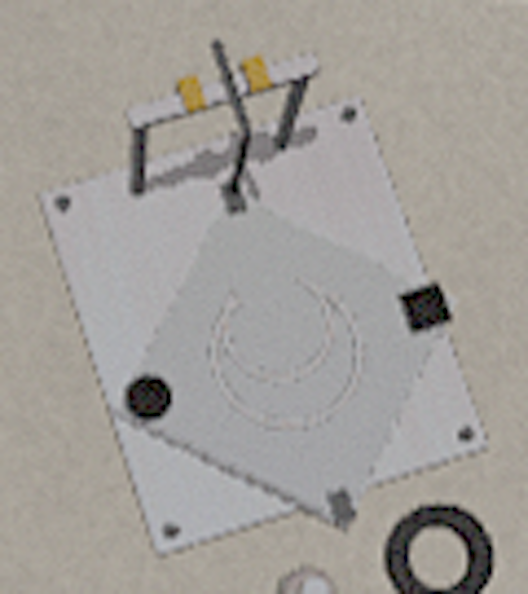

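View pics/t2.png

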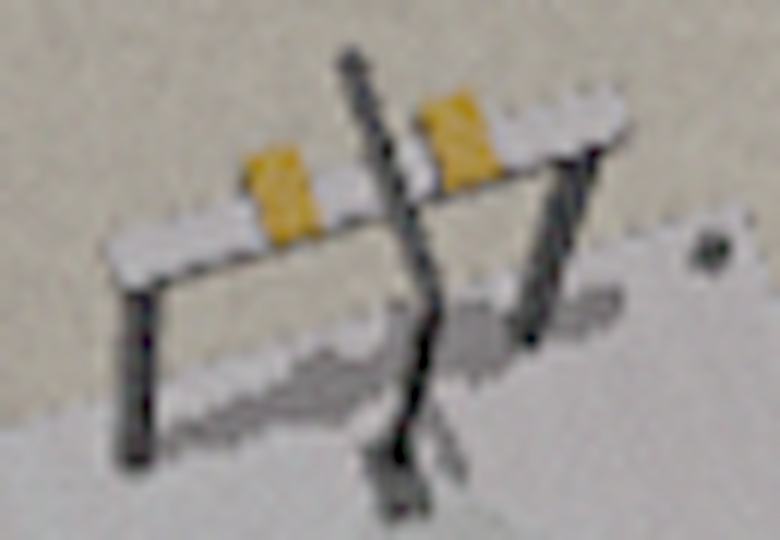

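View pics/s2.png

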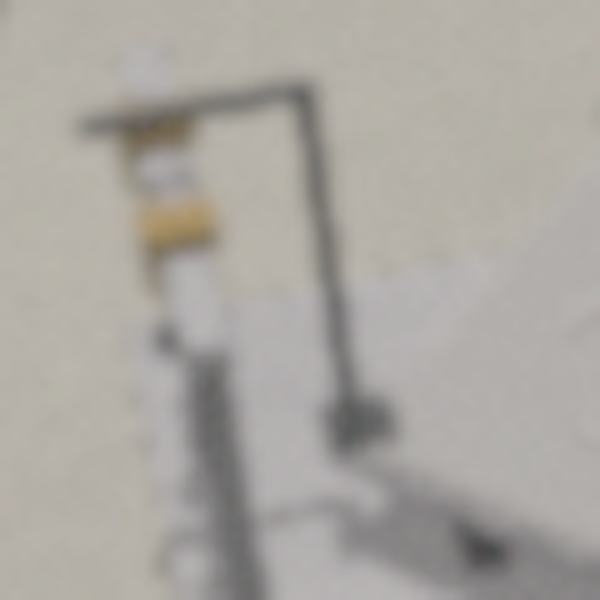

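```bash
cat > m.py <<'E'
from h import *
from scipy import ndimage as nd
d={n:dict(np.load(f"{n}0.npz")) for n in("side","top")}
P={}
roi={("round","side"):(268,222,288,240),("square","side"):(252,176,268,192),("round","top"):(271,203,287,218),("square","top"):(334,182,350,198)}
C={}
for (f,n),(a,b,c,e) in roi.items():
    g=d[n]["p"].max(2)[b:e,a:c].astype(float); 
    w=np.clip(75-g,0,40); lab,k=nd.label(w>10); s=nd.sum(w>10,lab,range(1,k+1)); m=lab==1+np.argmax(s)
    ys,xs=np.nonzero(m); W=w[m]; C[f,n]=(a+(xs*W).sum()/W.sum(),b+(ys*W).sum()/W.sum()); print(f,n,C[f,n],m.sum(),g.min(),np.median(g))
for f in("round","square"):
    p,e=tri(C[f,"side"],C[f,"top"]); print(f,"tri",p.round(4),"gap",e.round(4),"top@70",plane("top",C[f,"top"],.069).round(4),"side@70",plane("side",C[f,"side"],.069).round(4)); P[f]=plane("top",C[f,"top"],.069)
v=P["round"]-P["square"]; print("sep",np.linalg.norm(v)); Y=v/np.linalg.norm(v); X=np.array([Y[1],-Y[0],0]); O=(P["round"]+P["square"])/2;O[2]=0
print("O",O,"X",X,"yaw",np.arctan2(X[1],X[0]))
loc=lambda p:np.array([(p-O)@X,(p-O)@Y,p[2]])
# brass
for n in d:
    hsv=cv2.cvtColor(d[n]["p"],cv2.COLOR_BGR2HSV); m=(hsv[...,1]>105)&(hsv[...,0]>12)&(hsv[...,0]<32)
    x0,y0,x1,y1=((270,125,330,165) if n=="top" else (195,172,225,205))
    mm=np.zeros_like(m);mm[y0:y1,x0:x1]=m[y0:y1,x0:x1]
    lab,k=nd.label(mm)
    for i in range(1,k+1):
        ys,xs=np.nonzero(lab==i)
        if len(ys)<6: continue
        q=[loc(plane(n,(x,y),.168))*1000 for x,y in zip(xs,ys)]
        q=np.array(q); print(n,len(ys),xs.mean(),ys.mean(),"loc mean",q.mean(0).round(1),"min",q.min(0).round(1),"max",q.max(0).round(1),"depthz")
E
python3 m.py
python3 - <<'E'
import sys;sys.argv=['']
exec(open('m.py').read().split('# brass')[0])
f=lambda X,Y:(265+(X+.5)/12-.5,125+(Y+.5)/12-.5)
for nm,pt,z in[("needle far",(348,58),.185),("needle over rail",(392,190),.185),("needle bend",(432,312),.185),("railL near",(128,290),.160),("railL far",(108,240),.160),("railR far",(618,92),.16),("railR near",(628,142),.160),("needle base",(398,450),.07)]: print(nm,(loc(plane("top",f(*pt),z))*1000).round(1))
for nm,q in [("tabR",[(248,158),(300,150),(320,235),(270,243)]),("tabS",[(420,100),(472,92),(500,175),(452,190)])]:
    for c in q: print(nm,(loc(plane("top",f(*c),.169))*1000).round(1))
E
```

```text
round side (np.float64(276.5213350232362), np.float64(228.77101816645543)) 70 20.0 91.0
square side (np.float64(260.6058823529412), np.float64(183.06928104575164)) 45 24.0 138.0
round top (np.float64(278.3553034947885), np.float64(210.04475781729002)) 86 0.0 112.0
square top (np.float64(341.27913752913753), np.float64(189.497668997669)) 90 0.0 118.5
round tri [ 0.5033 -0.0164  0.0601] gap 0.0015 top@70 [ 0.501  -0.0161  0.069 ] side@70 [ 0.5035 -0.0087  0.069 ]
square tri [ 0.56   -0.1885  0.062 ] gap 0.0011 top@70 [ 0.5578 -0.1871  0.069 ] side@70 [ 0.5595 -0.181   0.069 ]
sep 0.1801811217697219
O [ 0.52939829 -0.10162545  0.        ] X [0.94907939 0.315037   0.        ] yaw 0.3204956343721149
side 21 212.14285714285714 192.1904761904762 loc mean [146.5  23.7 168. ] min [139.1  18.  168. ] max [153.8  29.3 168. ] depthz
top 41 302.8780487804878 136.21951219512195 loc mean [143.4 -20.7 168. ] min [133.1 -26.8 168. ] max [153.9 -14.7 168. ] depthz
top 41 288.0975609756098 140.73170731707316 loc mean [143.6  18.5 168. ] min [133.   12.5 168. ] max [153.8  25.2 168. ] depthz
round side 
[... 446 characters left out ...]
 0.069 ]
square tri [ 0.56   -0.1885  0.062 ] gap 0.0011 top@70 [ 0.5578 -0.1871  0.069 ] side@70 [ 0.5595 -0.181   0.069 ]
sep 0.1801811217697219
O [ 0.52939829 -0.10162545  0.        ] X [0.94907939 0.315037   0.        ] yaw 0.3204956343721149
needle far [161.8  -1.1 185. ]
needle over rail [131.9  -0.4 185. ]
needle bend [104.6   0.4 185. ]
railL near [136.3  54.8 160. ]
railL far [148.1  55.3 160. ]
railR far [145.9 -57.8 160. ]
railR near [134.7 -56.  160. ]
needle base [109.8  -2.6  70. ]
tabR [153.   22.9 169. ]
tabR [151.4  12.  169. ]
tabR [132.4  14.1 169. ]
tabR [134.   24.6 169. ]
tabS [154.  -15.4 169. ]
tabS [152.3 -26.4 169. ]
tabS [133.2 -25.9 169. ]
tabS [133.2 -15.3 169. ]
```

The feet come out 180.2 mm apart against 180 expected, and the rail ends and needle agree to about 1 mm. Relative to the needle's rest position the tabs are at +19 mm and −20.5 mm. I'll shut the jaws and travel high towards the round foot.

```bash
python3 -m creep '[[[0,0,0],[-0.02,-0.02,-0.01],0],[[0,0,0],[-0.027,-0.029,0],0],[[0,0,0],[-0.027,-0.029,0],0],[[0,0,0],[-0.027,-0.029,0],0],[[0,0,0],[-0.027,-0.029,0],0]]' 20
python3 -m creep '[[[0,0,0],[-0.027,-0.029,0],0],[[0,0,0],[-0.027,-0.029,0],0],[[0,0,0],[-0.027,-0.029,0],0],[[0,0,0],[-0.027,-0.029,0],0],[[0,0,0],[-0.027,-0.029,0],0]]'
python3 -m creep '[[[0,0,0],[-0.027,-0.029,0],0],[[0,0,0],[-0.027,-0.029,0],0],[[0,0,0],[-0.027,-0.029,0],0],[[0,0,0],[-0.027,-0.029,0],0],[[0,0,0],[-0.027,-0.029,0],0]]'
```

```text
t: 0.52
tcp_pos: [0.2316, 0.4488, 0.2455]
tcp_rot: [0.108, 0.994, 0.002, -0.004]
force: [1.5, 0.5, 0.2]
finger_gap: 0.3
t: 0.93
tcp_pos: [0.3348, 0.2687, 0.2433]
tcp_rot: [0.106, 0.994, 0.001, -0.004]
force: [1.8, -0.3, 0.7]
finger_gap: 0.001
t: 1.35
tcp_pos: [0.4386, 0.0885, 0.2417]
tcp_rot: [0.105, 0.994, 0.0, -0.005]
force: [2.3, 0.2, -0.1]
finger_gap: 0.001
```

```bash
python3 -m creep '[[[0,0,0],[-0.027,-0.0288,0],0],[[0,0,0],[-0.027,-0.0288,0],0],[[0,0,0],[-0.027,-0.0288,0],0],[[0,0,0.115],[0,0,0],0],[[0,0,0.115],[0,0,0],0]]'
python3 -m creep '[[[0,0,0.115],[0,0,0],0],[[0,0,0.115],[0,0,0],0],[[0,0,0.115],[0,0,0],0],[[0,0,0.115],[0,0,0],0],[[0,0,0.115],[0,0,0],0]]'
python3 -m creep '[[[0,0,0.115],[0,0,0],0],[[0,0,0.115],[0,0,0.02],0],[[0,0,0],[0,0,0.03],0],[[0,0,0],[0,0,0.03],0],[[0,0,0],[0,0,0.03],0]]'
python3 - <<'E'
from h import *
o=arm.get_obs(); print(o["tcp_pos"],o["force"],R.from_quat(o["tcp_rot"]).as_matrix().round(3))
for n in("side","top"):
    p,d=arm.read_camera(n); np.savez(f"{n}1.npz",p=p,d=d)
    x,y,w,h=(180,130,200,150) if n=="side" else (220,100,200,150)
    c=cv2.resize(p[y:y+h,x:x+w],None,fx=4,fy=4,interpolation=cv2.INTER_CUBIC)
    cv2.imwrite(f"pics/{n}1.png",np.clip((c/255.)**.6*255,0,255).astype(np.uint8))
E
```

```text
t: 1.77
tcp_pos: [0.5047, -0.0322, 0.2395]
tcp_rot: [0.229, 0.973, -0.002, -0.004]
force: [0.8, 1.0, -0.5]
finger_gap: 0.0
t: 2.18
tcp_pos: [0.504, -0.0371, 0.2376]
tcp_rot: [0.512, 0.859, -0.005, -0.004]
force: [0.8, 0.5, -0.4]
finger_gap: -0.001
t: 2.6
tcp_pos: [0.5084, -0.0375, 0.1295]
tcp_rot: [0.614, 0.789, -0.001, 0.003]
force: [0.2, 0.3, -0.1]
finger_gap: 0.002
[ 0.50843369 -0.03754212  0.12945801] [ 0.18642634  0.3111878  -0.06395036] [[-0.246  0.969  0.003]
 [ 0.969  0.246 -0.005]
 [-0.006  0.001 -1.   ]]
```

View pics/side1.png

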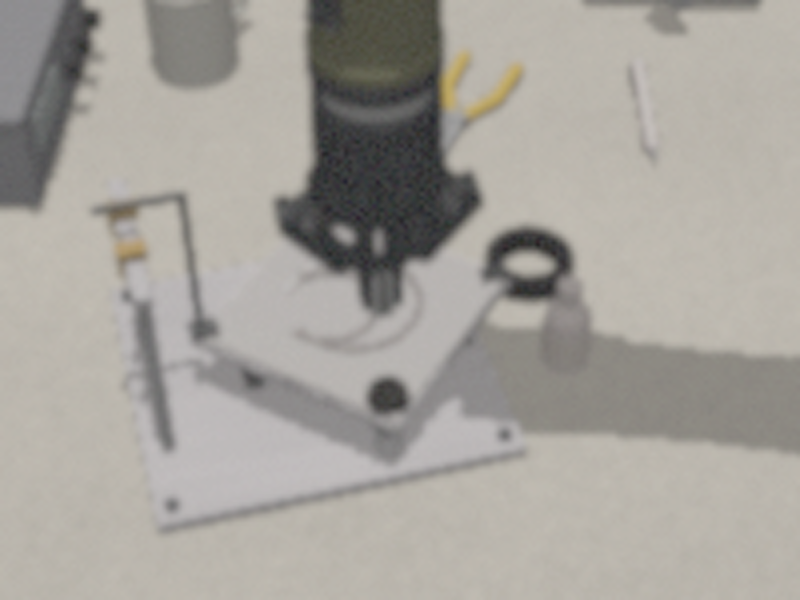

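View pics/top1.png

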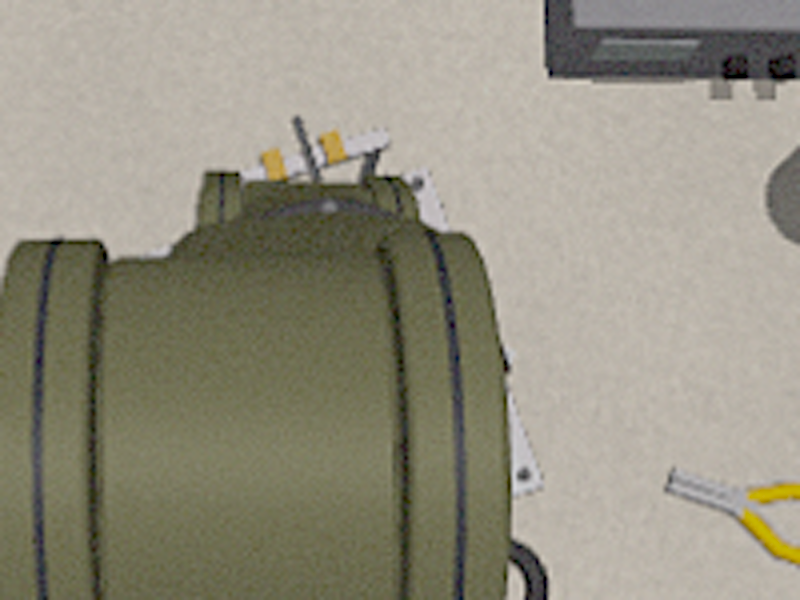

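The needle and both tabs are visible in both views: top crop (272,163) and (331,146), needle (312,155). In the side view the fingertip is at about crop (380,308), inboard of the round foot at (387,397). I'll check the side camera against the TCP.

```bash
python3 - <<'E'
from h import *
o=arm.get_obs();T=R.from_quat(o["tcp_rot"]).as_matrix();p=o["tcp_pos"]+T[:,2]*.008
print("tip proj side",proj("side",p), "seen ~",(180+380.5/4-.5,130+305.5/4-.5))
# foot in side view using seen, corrected by offset
print("proj round foot (top cam pos) in side",proj("side",[.501,-.0161,.071]),"seen",(276.5,228.8))
print("tape/others check: side-seen vs proj of square",proj("side",[.5578,-.1871,.071]))
d=np.array([.501,-.0131])-o["tcp_pos"][:2]; print("move tool x,y",T[:2,0]@d,T[:2,1]@d)
E
```

```text
tip proj side [[276.39965882 207.15296775]] seen ~ (274.625, 205.875)
proj round foot (top cam pos) in side [[277.64158841 226.14069128]] seen (276.5, 228.8)
tape/others check: side-seen vs proj of square [[261.363147   181.14787198]]
move tool x,y 0.024390083181943564 0.0022993874117482253
```

```bash
python3 -m creep '[[[0,0,0],[0.015,0.002,0.01],0],[[0,0,0],[0.010,0,0.01],0],[[0,0,0],[0,0,0],0]]'
cat > look.py <<'E'
from h import *
import sys
k=sys.argv[1]; B=dict(side=(195,165,120,90),top=(270,120,70,52)); f=dict(side=6.5,top=10)
o=arm.get_obs(); print(o["t"],o["tcp_pos"].round(4),o["force"].round(2))
print(R.from_quat(o["tcp_rot"]).as_matrix().round(3).tolist())
T=R.from_quat(o["tcp_rot"]).as_matrix()
for n in sys.argv[2:]:
    p,d=arm.read_camera(n); np.savez(f"{n}{k}.npz",p=p,d=d)
    x,y,w,h=B[n]
    c=cv2.resize(p[y:y+h,x:x+w],None,fx=f[n],fy=f[n],interpolation=cv2.INTER_CUBIC)
    c=np.clip((c/255.)**.6*255,0,255).astype(np.uint8)
    q=proj(n,o["tcp_pos"]+.008*T[:,2])[0]; q=(q-[x,y]+.5)*f[n]-.5
    if n=="side": cv2.circle(c,(int(q[0]),int(q[1])),4,(0,0,255),1)
    cv2.imwrite(f"pics/{n}{k}.png",c)
E
python3 look.py 2 side top
```

```text
t: 2.95
tcp_pos: [0.5011, -0.0132, 0.1079]
tcp_rot: [0.615, 0.789, -0.005, -0.001]
force: [-1.0, -0.2, 0.1]
finger_gap: 0.006
2.95 [ 0.5011 -0.0132  0.1079] [-1.01 -0.24  0.05]
[[-0.244, 0.97, -0.008], [0.97, 0.244, -0.005], [-0.003, -0.009, -1.0]]
```

View pics/side2.png

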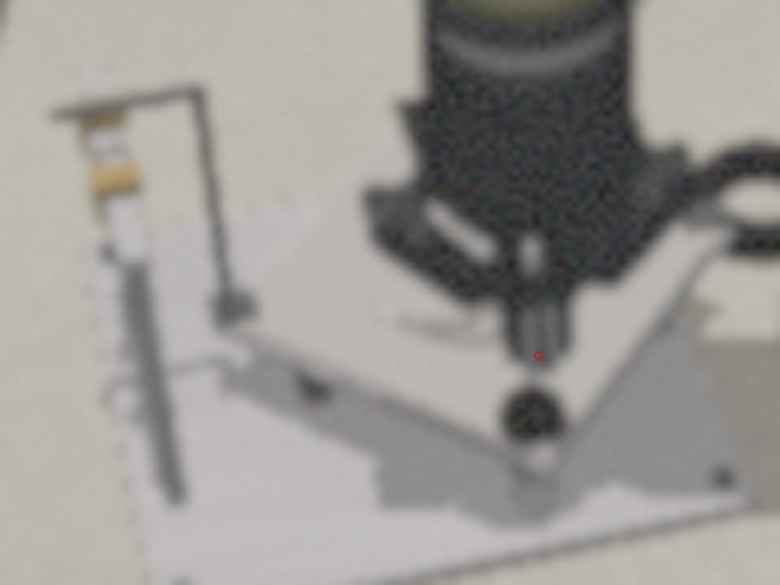

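View pics/top2.png

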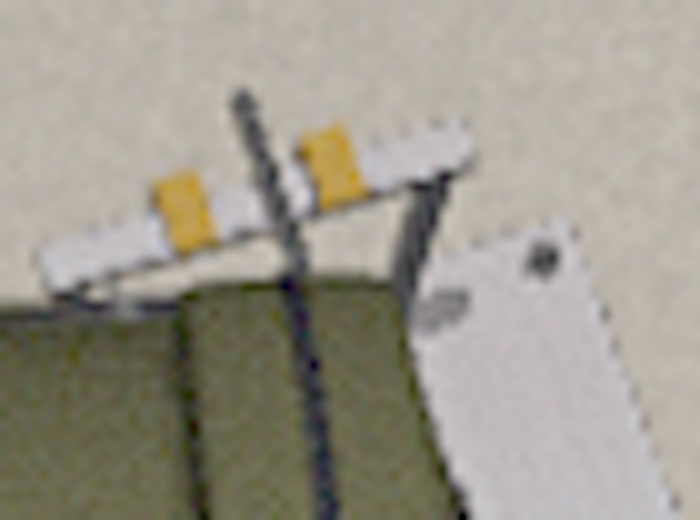

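The fingertip marker sits on the fingertip in the side view, so that camera agrees with the TCP to about 1 px. The foot is at (529,415). The side camera places the foot about 7 mm further +y than the top camera, so I'll aim between the two and go down.

```bash
python3 -m creep '[[[0,0,0],[0.0046,0.002,0.012],0],[[0,0,0],[0,0,0.008],0],[[0,0,0],[0,0,0],0]]'
python3 look.py 3 side
```

```text
t: 3.3
tcp_pos: [0.5063, -0.0119, 0.0911]
tcp_rot: [0.617, 0.787, -0.002, 0.003]
force: [-0.6, 0.2, -0.4]
finger_gap: -0.0
3.3 [ 0.5063 -0.0119  0.0911] [-0.61  0.19 -0.42]
[[-0.239, 0.971, 0.003], [0.971, 0.239, -0.007], [-0.008, 0.001, -1.0]]
```

View pics/side3.png

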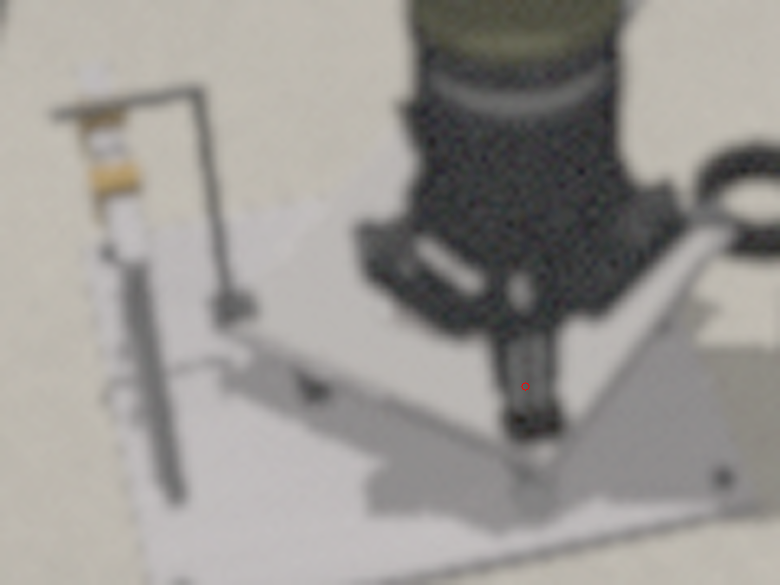

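Seen from the side, the finger (bottom at about (525,400)) is nearly over the foot centre (529,412). I'll make a small outward correction and then approach contact in fine steps.

```bash
python3 -m creep '[[[0,0,0],[0.0035,-0.001,0.004],0],[[0,0,0],[0,0,0.003],0],[[0,0,0],[0,0,0],0]]'
python3 -m creep '[[[0,0,0],[0,0,0.002],0],[[0,0,0],[0,0,0],0]]'
python3 -m creep '[[[0,0,0],[0,0,0.002],0],[[0,0,0],[0,0,0],0]]'
```

```text
t: 3.6
tcp_pos: [0.5049, -0.0092, 0.0842]
tcp_rot: [0.617, 0.787, -0.002, 0.004]
force: [0.5, -0.3, -0.1]
finger_gap: -0.0
t: 3.77
tcp_pos: [0.5047, -0.0093, 0.0819]
tcp_rot: [0.617, 0.787, -0.002, 0.004]
force: [-0.6, -0.1, 0.9]
finger_gap: -0.002
t: 3.93
tcp_pos: [0.5047, -0.0094, 0.0798]
tcp_rot: [0.617, 0.787, -0.002, 0.004]
force: [0.6, -0.3, -0.4]
finger_gap: -0.001
```

```bash
for i in 1; do :; done; python3 -m creep '[[[0,0,0],[0,0,0.002],0],[[0,0,0],[0,0,0],0]]'
python3 -m creep '[[[0,0,0],[0,0,0.002],0],[[0,0,0],[0,0,0],0]]'
python3 -m creep '[[[0,0,0],[0,0,0.002],0],[[0,0,0],[0,0,0],0]]'
python3 look.py 4 side top
```

```text
t: 4.1
tcp_pos: [0.5049, -0.0094, 0.0777]
tcp_rot: [0.617, 0.787, -0.002, 0.004]
force: [-0.8, -0.9, 0.7]
finger_gap: -0.001
t: 4.27
tcp_pos: [0.5049, -0.0091, 0.0758]
tcp_rot: [0.617, 0.787, -0.002, 0.004]
force: [0.5, -1.0, 1.1]
finger_gap: 0.001
t: 4.43
tcp_pos: [0.5048, -0.0089, 0.0738]
tcp_rot: [0.617, 0.787, -0.002, 0.004]
force: [-0.0, -0.8, 2.0]
finger_gap: -0.0
4.4333 [ 0.5048 -0.0089  0.0738] [-0.04 -0.8   2.05]
[[-0.238, 0.971, 0.004], [0.971, 0.238, -0.007], [-0.008, 0.002, -1.0]]
```

View pics/top4.png

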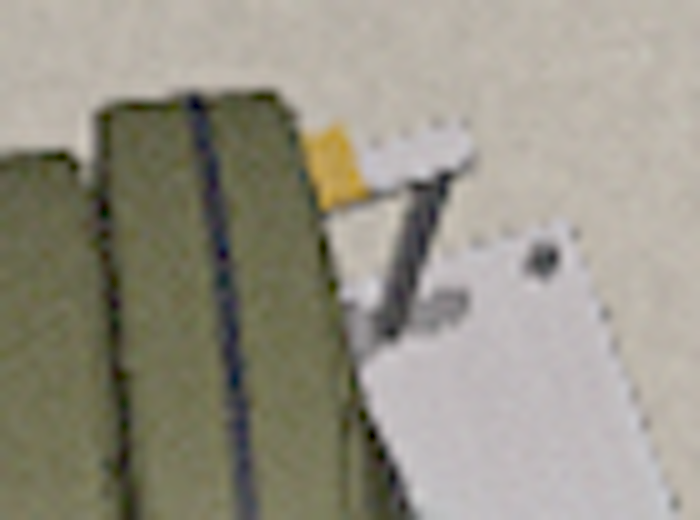

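View pics/side4.png

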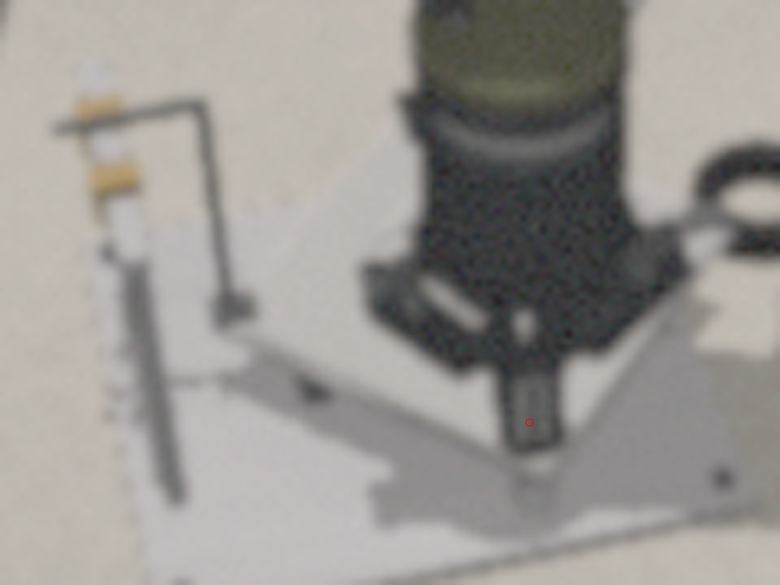

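The needle now crosses at about (100,120), just below the far tab. Contact was near TCP z 0.079 and the force is 2 N. The top view is blocked by the arm, so I'll measure the needle in the side view.

```bash
cat > needle.py <<'E'
from h import *
import sys
O=np.array([.5294,-.1016,0]);X=np.array([.94908,.31504,0]);Y=np.array([-.31504,.94908,0])
O=O+np.array([.0022,.0065,0]) # side-camera frame offset of the feet
W=lambda x,y,z:O+X*x+Y*y+[0,0,z]
def line(k,cols=range(216,225)):
    p=np.load(f"side{k}.npz")["p"].astype(float).mean(2); out=[]
    for u in cols:
        v0,v1=172,205; c=p[v0:v1,u]; b=np.median(c); w=np.clip(b-12-c,0,None)
        j=np.argmax(w); a=slice(max(j-2,0),j+3); out.append((u,v0+(w[a]*np.arange(v0,v1)[a]).sum()/w[a].sum(),w[j]))
    return np.array(out)
def yof(k):
    # each needle pixel -> local (x,y) on sweep circle of radius .130 about hinge
    L=line(k); r=[]
    for u,v,w in L:
        if w<15: continue
        z=.185
        for _ in range(5):
            q=plane("side",(u,v),z)-O; y=q@Y; z=.055+np.sqrt(.13**2-min(y*y,.01))
        r.append((q@X,y))
    return np.array(r)
if __name__=="__main__":
    for k in sys.argv[1:]:
        a=yof(k); print(k,len(a),"x",(a[:,0]*1000).round(0),"y mm",(a[:,1]*1000).round(1),"median",np.median(a[:,1]*1000).round(2))
E
python3 needle.py 0 2 3 4
python3 - <<'E'
from needle import *
# brass tab in side images: pixel centroids -> local y at z .169
for k in("0","3","4"):
    p=np.load(f"side{k}.npz")["p"]; h=cv2.cvtColor(p,cv2.COLOR_BGR2HSV)
    s=h[...,1].astype(int)
    for u in range(207,217):
        if k=="4" : print(u,s[176:204,u].tolist())
print("proj tabs R,S tops:",proj("side",[W(.142,.0189,.169),W(.142,-.0204,.169),W(.142,0,.185)]).round(1))
E
```

```text
0 9 x [199. 197. 195. 193. 191. 189. 188. 186. 184.] y mm [410.5 410.8 411.1 411.2 411.4 411.3 411.3 411.9 413. ] median 411.28
2 9 x [199. 197. 195. 193. 191. 189. 188. 186. 184.] y mm [410.5 410.8 411.  411.3 411.3 411.2 411.3 411.8 413. ] median 411.26
3 9 x [199. 197. 195. 193. 191. 189. 188. 186. 184.] y mm [410.5 410.8 411.  411.3 411.3 411.3 411.3 411.9 413. ] median 411.27
4 9 x [199. 197. 196. 194. 192. 190. 188. 186. 185.] y mm [414.5 414.8 414.9 415.1 415.2 415.3 415.2 415.5 416.4] median 415.21
207 [13, 16, 18, 36, 72, 104, 104, 76, 39, 45, 46, 44, 43, 40, 38, 37, 39, 38, 35, 31, 31, 31, 30, 30, 27, 27, 25, 22]
208 [8, 8, 10, 32, 80, 117, 117, 81, 34, 34, 36, 40, 43, 42, 49, 69, 69, 61, 49, 38, 33, 33, 34, 32, 29, 26, 21, 17]
209 [10, 8, 12, 32, 81, 118, 111, 69, 22, 18, 16, 17, 23, 37, 66, 103, 112, 99, 79, 55, 49, 45, 40, 38, 31, 26, 17, 9]
210 [8, 8, 13, 35, 87, 122, 107, 56, 20, 16, 9, 9, 12, 30, 76, 121, 134, 129, 114, 83, 53, 50, 47, 41, 33, 24, 14, 7]
211 [15, 11, 18, 42, 96, 122, 98, 45, 22, 17, 10, 7, 12, 25, 76, 127, 140, 141, 120, 58, 33, 23, 27, 29, 22, 17, 11, 9]
212 [23, 23, 28, 57, 101, 119, 92, 40, 28, 22, 12, 8, 10, 28, 83, 128, 139, 141, 93, 33, 13, 11, 11, 11, 12, 9, 9, 5]
213 [29, 31, 36, 57, 87, 94, 69, 28, 29, 25, 15, 10, 15, 39, 93, 134, 142, 136, 82, 26, 11, 8, 8, 5, 7, 7, 7, 8]
214 [29, 32, 34, 45, 51, 56, 39, 25, 30, 27, 20, 20, 27, 54, 103, 136, 142, 135, 72, 25, 9, 7, 8, 6, 8, 8, 8, 5]
215 [29, 29, 31, 31, 34, 29, 22, 22, 32, 29, 29, 28, 36, 59, 96, 119, 125, 113, 63, 26, 15, 8, 8, 8, 10, 6, 6, 7]
216 [31, 29, 30, 28, 30, 24, 17, 24, 31, 31, 29, 29, 36, 46, 63, 78, 79, 67, 46, 30, 21, 17, 14, 12, 7, 7, 7, 8]
proj tabs R,S tops: [[212.3 192.1]
 [210.  181.7]
 [210.3 182.2]]
```

```bash
sed -i 's/out.append((u,v0+(w/out.append((u,(w/' needle.py; python3 needle.py 0 2 3 4
python3 - <<'E'
from needle import *
p=np.load("side4.npz")["p"]; s=cv2.cvtColor(p,cv2.COLOR_BGR2HSV)[...,1].astype(float)
for k,(v0,v1) in (("R",(187,197)),("S",(178,187))):
    ys=[]
    for u in (209,210,211,212,213):
        w=np.clip(s[v0:v1,u]-60,0,None); v=(w*np.arange(v0,v1)).sum()/w.sum(); q=plane("side",(u,v),.169)-O; ys.append((q@X*1000,q@Y*1000))
    print(k,np.round(ys,1).tolist())
E
```

```text
0 9 x [127. 125. 122. 120. 117. 115. 112. 110. 108.] y mm [-4.2 -3.8 -3.5 -3.5 -3.5 -3.8 -4.1 -3.2 -1.1] median -3.52
2 9 x [127. 125. 122. 120. 117. 115. 112. 110. 108.] y mm [-4.1 -3.8 -3.6 -3.3 -3.6 -4.  -4.2 -3.3 -1.2] median -3.63
3 9 x [127. 125. 122. 120. 117. 115. 112. 110. 108.] y mm [-4.2 -3.9 -3.7 -3.4 -3.6 -3.9 -4.1 -3.2 -1.3] median -3.65
4 9 x [128. 126. 124. 121. 119. 116. 114. 111. 109.] y mm [3.6 3.9 3.9 3.9 4.  3.9 3.5 3.9 5.4] median 3.89
R [[149.8, 17.0], [147.6, 19.0], [145.2, 19.1], [142.7, 18.9], [140.2, 19.0]]
S [[144.1, -22.5], [141.6, -22.6], [139.1, -22.4], [136.6, -22.0], [134.0, -22.0]]
```

Side images show the needle has moved 7.5 mm from rest, as the drop predicts. The tab height makes the side view's tab estimate weaker, so the top-view value stays as the target: about 19.5 mm from rest. I'll press on gently.

```bash
python3 -m creep '[[[0,0,0],[0,0,0.0015],0],[[0,0,0],[0,0,0.0015],0],[[0,0,0],[0,0,0.0015],0],[[0,0,0],[0,0,0.0015],0],[[0,0,0],[0,0,0],0]]'
python3 look.py 5 side; python3 needle.py 0 5
```

```text
t: 4.95
tcp_pos: [0.5047, -0.0084, 0.0682]
tcp_rot: [0.617, 0.787, -0.001, 0.004]
force: [-0.7, 1.0, 5.0]
finger_gap: 0.002
4.95 [ 0.5047 -0.0084  0.0682] [-0.75  0.96  5.03]
[[-0.239, 0.971, 0.004], [0.971, 0.239, -0.006], [-0.007, 0.002, -1.0]]
0 9 x [127. 125. 122. 120. 117. 115. 112. 110. 108.] y mm [-4.2 -3.8 -3.5 -3.5 -3.5 -3.8 -4.1 -3.2 -1.1] median -3.52
5 9 x [130. 127. 125. 122. 120. 118. 115. 113. 110.] y mm [12.2 12.4 12.2 11.9 12.  12.2 12.4 12.5 12.8] median 12.2
```

View pics/side5.png

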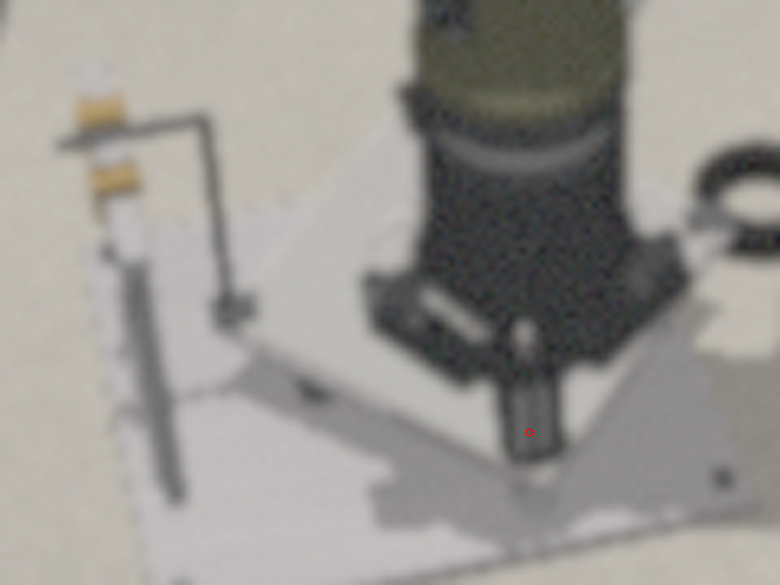

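Shift is 15.7 mm and the force is 5 N, both consistent with the spring. Another 2.6 mm reaches the target, then I'll hold.

```bash
python3 -m creep '[[[0,0,0],[0,0,0.0013],0],[[0,0,0],[0,0,0.0013],0],[[0,0,0],[0,0,0],0],[[0,0,0],[0,0,0],0]]'
python3 look.py 6 side; python3 needle.py 0 6
```

```text
t: 5.33
tcp_pos: [0.5047, -0.0083, 0.0661]
tcp_rot: [0.617, 0.787, -0.001, 0.004]
force: [-1.2, 0.6, 6.5]
finger_gap: 0.0
5.3333 [ 0.5047 -0.0083  0.0661] [-1.21  0.62  6.52]
[[-0.239, 0.971, 0.005], [0.971, 0.239, -0.006], [-0.007, 0.003, -1.0]]
0 9 x [127. 125. 122. 120. 117. 115. 112. 110. 108.] y mm [-4.2 -3.8 -3.5 -3.5 -3.5 -3.8 -4.1 -3.2 -1.1] median -3.52
6 9 x [130. 128. 125. 123. 121. 118. 116. 113. 111.] y mm [15.4 15.5 15.3 15.  15.3 15.5 15.7 15.7 15.8] median 15.45
```

View pics/side6.png

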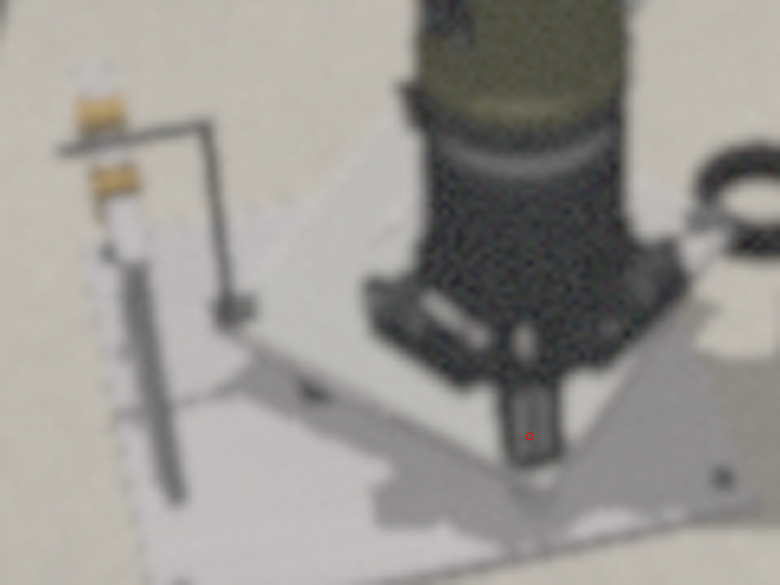

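```bash
python3 - <<'E'
from needle import *
p=np.load("side6.npz")["p"]; s=cv2.cvtColor(p,cv2.COLOR_BGR2HSV)[...,1].astype(float)
for z in(.168,.172):
  for k,(v0,v1) in (("R",(188,197)),("S",(177,186))):
    ys=[]
    for u in (209,210,211,212,213):
        w=np.clip(s[v0:v1,u]-70,0,None); v=(w*np.arange(v0,v1)).sum()/w.sum(); q=plane("side",(u,v),z)-O; ys.append((q@X*1000,q@Y*1000+3.55))
    print(z,k,np.round(ys,1).tolist())
for u in (210,212): print(s[174:200,u].tolist())
E
python3 -m creep '[[[0,0,0],[0,0,0.0006],0],[[0,0,0],[0,0,0],0],[[0,0,0],[0,0,0],0],[[0,0,0],[0,0,0],0],[[0,0,0],[0,0,0],0]]'
python3 -m creep '[[[0,0,0],[0,0,0],0],[[0,0,0],[0,0,0],0],[[0,0,0],[0,0,0],0],[[0,0,0],[0,0,0],0],[[0,0,0],[0,0,0],0]]'
python3 look.py 7 side; python3 needle.py 7
```

```text
0.168 R [[150.0, 20.9], [147.7, 22.3], [145.3, 22.4], [142.8, 22.3], [140.3, 22.4]]
0.168 S [[144.6, -16.3], [142.1, -16.4], [139.5, -16.6], [137.0, -16.5], [134.5, -16.2]]
0.172 R [[150.0, 25.3], [147.8, 26.7], [145.4, 26.8], [142.9, 26.7], [140.5, 26.8]]
0.172 S [[144.7, -11.7], [142.2, -11.8], [139.7, -12.0], [137.2, -11.8], [134.7, -11.5]]
[21.0, 12.0, 8.0, 10.0, 13.0, 37.0, 88.0, 130.0, 142.0, 135.0, 104.0, 56.0, 17.0, 13.0, 16.0, 29.0, 56.0, 100.0, 125.0, 126.0, 113.0, 81.0, 55.0, 48.0, 48.0, 41.0]
[30.0, 27.0, 23.0, 23.0, 30.0, 57.0, 106.0, 138.0, 139.0, 130.0, 81.0, 43.0, 17.0, 6.0, 12.0, 27.0, 62.0, 112.0, 139.0, 134.0, 97.0, 35.0, 17.0, 9.0, 11.0, 12.0]
t: 5.8
tcp_pos: [0.5047, -0.0084, 0.0663]
tcp_rot: [0.617, 0.787, -0.001, 0.004]
force: [-1.6, 0.8, 5.4]
finger_gap: 0.002
t: 6.22
tcp_pos: [0.5046, -0.0084, 0.067]
tcp_rot: [0.617, 0.787, -0.001, 0.004]
force: [-1.1, 0.4, 5.3]
finger_gap: -0.0
6.2167 [ 0.5046 -0.0084  0.067 ] [-1.14  0.36  5.34]
[[-0.239, 0.971, 0.006], [0.971, 0.239, -0.006], [-0.007, 0.004, -1.0]]
7 9 x [130. 128. 125. 123. 120. 118. 115. 113. 111.] y mm [13.6 13.8 13.8 14.2 14.  13.6 13.5 13.8 14.5] median 13.83
```

Spacing of the tabs agrees between views (38.8 and 39.3 mm), and the target of about 19 mm stands. Idle rows let the finger creep up about 0.15 mm each, so I'll compensate while holding. The shift is now 17.4 mm.

```bash
python3 -m creep '[[[0,0,0],[0,0,0.0005],0],[[0,0,0],[0,0,0.0004],0],[[0,0,0],[0,0,0.0003],0],[[0,0,0],[0,0,0.0002],0],[[0,0,0],[0,0,0.0002],0]]'
python3 -m creep '[[[0,0,0],[0,0,0.0002],0],[[0,0,0],[0,0,0.0002],0],[[0,0,0],[0,0,0.0002],0],[[0,0,0],[0,0,0.0002],0],[[0,0,0],[0,0,0.0002],0]]'
python3 look.py 8 side; python3 needle.py 8
```

```text
t: 6.68
tcp_pos: [0.5046, -0.0083, 0.0662]
tcp_rot: [0.617, 0.787, -0.0, 0.004]
force: [-0.7, 1.0, 6.2]
finger_gap: 0.0
t: 7.1
tcp_pos: [0.5047, -0.0083, 0.066]
tcp_rot: [0.617, 0.787, 0.0, 0.005]
force: [-1.6, 1.1, 7.0]
finger_gap: 0.001
7.1 [ 0.5047 -0.0083  0.066 ] [-1.63  1.06  7.03]
[[-0.239, 0.971, 0.007], [0.971, 0.239, -0.006], [-0.007, 0.006, -1.0]]
8 9 x [130. 128. 125. 123. 121. 118. 116. 113. 111.] y mm [15.5 15.6 15.6 15.4 15.3 15.6 15.6 15.6 15.9] median 15.58
```

```bash
python3 -m creep '[[[0,0,0],[0,0,0.0002],0],[[0,0,0],[0,0,0.0002],0],[[0,0,0],[0,0,0.0001],0],[[0,0,0],[0,0,0.0002],0],[[0,0,0],[0,0,0.0001],0]]'
python3 -m creep '[[[0,0,0],[0,0,0.0002],0],[[0,0,0],[0,0,0.0001],0],[[0,0,0],[0,0,0.0002],0],[[0,0,0],[0,0,0.0001],0],[[0,0,0],[0,0,0.0002],0]]'
python3 -m creep '[[[0,0,0],[0,0,0.0001],0],[[0,0,0],[0,0,0.0002],0],[[0,0,0],[0,0,0.0001],0],[[0,0,0],[0,0,0.0002],0],[[0,0,0],[0,0,0.0001],0]]'
python3 look.py 9 side; python3 needle.py 9
```

```text
t: 7.57
tcp_pos: [0.5046, -0.0083, 0.066]
tcp_rot: [0.617, 0.787, 0.0, 0.005]
force: [-1.8, 0.9, 6.6]
finger_gap: -0.004
t: 7.98
tcp_pos: [0.5046, -0.0083, 0.0661]
tcp_rot: [0.617, 0.787, 0.001, 0.005]
force: [-1.3, 0.8, 6.4]
finger_gap: 0.001
t: 8.4
tcp_pos: [0.5046, -0.0084, 0.0662]
tcp_rot: [0.617, 0.787, 0.001, 0.005]
force: [-0.7, 0.2, 5.6]
finger_gap: 0.002
8.4 [ 0.5046 -0.0084  0.0662] [-0.72  0.21  5.62]
[[-0.238, 0.971, 0.01], [0.971, 0.238, -0.006], [-0.008, 0.008, -1.0]]
9 9 x [130. 128. 125. 123. 121. 118. 116. 113. 111.] y mm [15.3 15.2 15.  15.1 15.2 15.2 15.3 15.4 15.6] median 15.24
```

Held at 19 ± 1 mm for over 2 s. Letting go slowly.

```bash
python3 -m creep '[[[0,0,0],[0,0,-0.002],0],[[0,0,0],[0,0,-0.003],0],[[0,0,0],[0,0,-0.003],0],[[0,0,0],[0,0,-0.003],0],[[0,0,0],[0,0,-0.003],0]]'
python3 -m creep '[[[0,0,0],[0,0,-0.006],0],[[0,0,0],[0,0,-0.01],0],[[0,0,0],[0,0,-0.015],0],[[0,0,0],[0,0,-0.015],0],[[0,0,0],[0,0,0],0]]'
python3 -m creep '[[[0,0,0],[0,0,0],0],[[0,0,0],[0,0,0],0],[[0,0,0],[0,0,0],0]]'
python3 look.py 10 side; python3 needle.py 10
```

```text
t: 8.87
tcp_pos: [0.5049, -0.0094, 0.0804]
tcp_rot: [0.617, 0.787, 0.0, 0.006]
force: [0.3, 0.0, 0.1]
finger_gap: 0.001
t: 9.28
tcp_pos: [0.504, -0.0092, 0.1298]
tcp_rot: [0.618, 0.787, -0.0, 0.006]
force: [0.5, 0.4, 0.1]
finger_gap: -0.002
t: 9.53
tcp_pos: [0.5043, -0.0091, 0.1309]
tcp_rot: [0.617, 0.787, 0.001, 0.006]
force: [0.3, -1.0, -0.7]
finger_gap: -0.002
9.5333 [ 0.5043 -0.0091  0.1309] [ 0.33 -1.01 -0.73]
[[-0.237, 0.971, 0.01], [0.971, 0.237, -0.007], [-0.009, 0.009, -1.0]]
10 9 x [127. 125. 122. 120. 117. 115. 112. 110. 108.] y mm [-4.3 -3.8 -3.5 -3.4 -3.5 -4.  -4.1 -3.1 -1.1] median -3.55
```

View pics/side10.png

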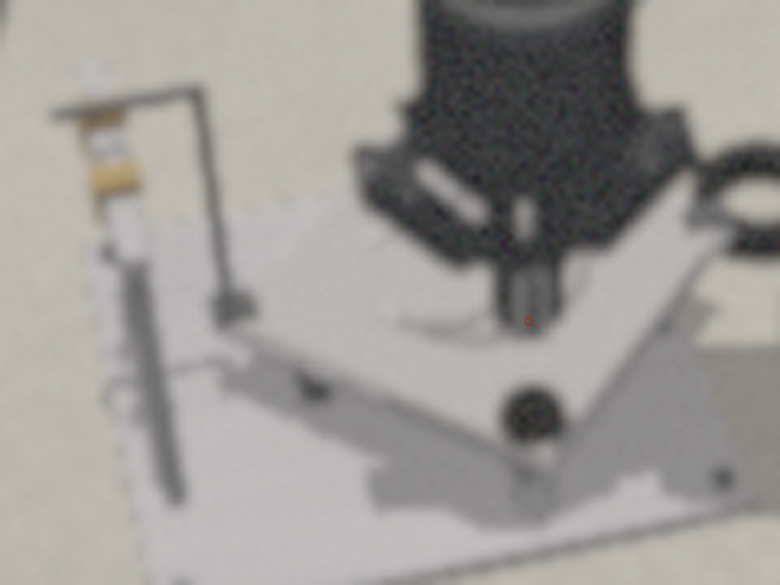

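The needle is exactly back at its rest position (−3.55 against −3.5) and the press is unmoved. On to the square foot.

```bash
python3 -m creep '[[[0,0,0],[-0.025,0.002,-0.004],0],[[0,0,0],[-0.035,0.0027,0],0],[[0,0,0],[-0.035,0.0027,0],0],[[0,0,0],[-0.035,0.0027,0],0],[[0,0,0],[-0.03,0.0027,0],0]]'
python3 -m creep '[[[0,0,0],[-0.01,0,0],0],[[0,0,0],[0,0,0],0],[[0,0,0],[0,0,0],0]]'
python3 look.py 11 side top
```

```text
t: 10.0
tcp_pos: [0.5536, -0.155, 0.1318]
tcp_rot: [0.61, 0.792, 0.0, -0.001]
force: [0.5, 0.2, 0.2]
finger_gap: -0.005
t: 10.25
tcp_pos: [0.5562, -0.1743, 0.1298]
tcp_rot: [0.615, 0.789, -0.002, 0.001]
force: [-0.4, 0.4, -0.5]
finger_gap: 0.001
10.25 [ 0.5562 -0.1743  0.1298] [-0.38  0.37 -0.48]
[[-0.245, 0.97, -0.001], [0.97, 0.245, -0.003], [-0.003, -0.002, -1.0]]
```

View pics/side11.png

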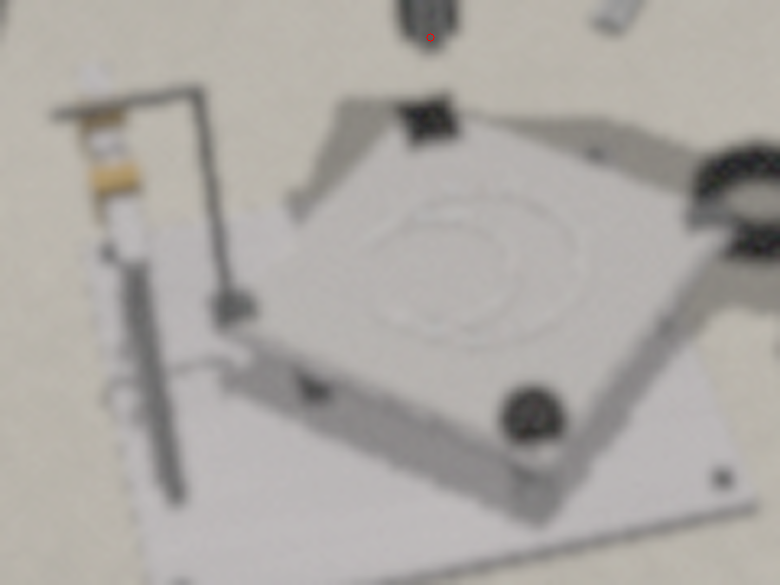

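View pics/top11.png

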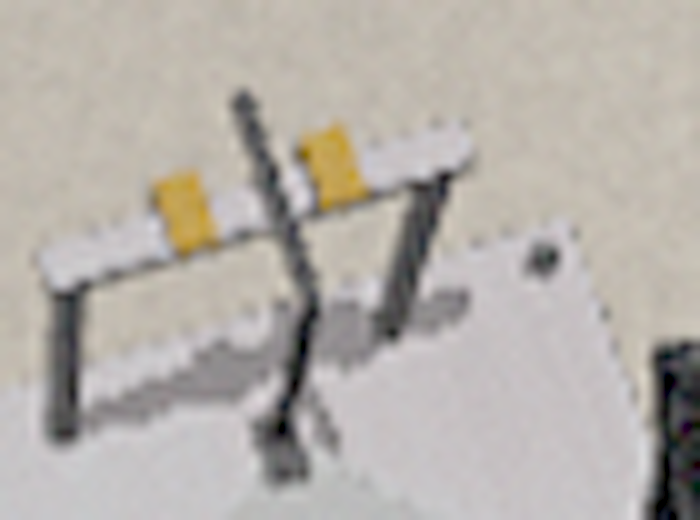

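Both views are clear. The square foot is at (430,118) in the side crop, with the fingertip above it at (430,38). In the top view the needle is at (275,190) between tabs at (185,212) and (333,165). I'll correct the position and go down.

```bash
python3 -m creep '[[[0,0,0],[-0.0105,0.0018,0.005],0],[[0,0,0],[0,0,0.013],0],[[0,0,0],[0,0,0.01],0],[[0,0,0],[0,0,0.006],0],[[0,0,0],[0,0,0],0]]'
python3 look.py 12 side top; python3 needle.py 12
```

```text
t: 10.77
tcp_pos: [0.561, -0.1757, 0.0937]
tcp_rot: [0.609, 0.793, -0.0, -0.002]
force: [0.0, 0.5, -0.2]
finger_gap: -0.001
10.7667 [ 0.561  -0.1757  0.0937] [ 0.03  0.51 -0.25]
[[-0.258, 0.966, -0.003], [0.966, 0.258, 0.002], [0.002, -0.002, -1.0]]
12 9 x [127. 125. 122. 120. 117. 115. 112. 110. 108.] y mm [-4.2 -3.8 -3.7 -3.4 -3.5 -3.9 -4.2 -3.1 -1.2] median -3.69
```

View pics/side12.png

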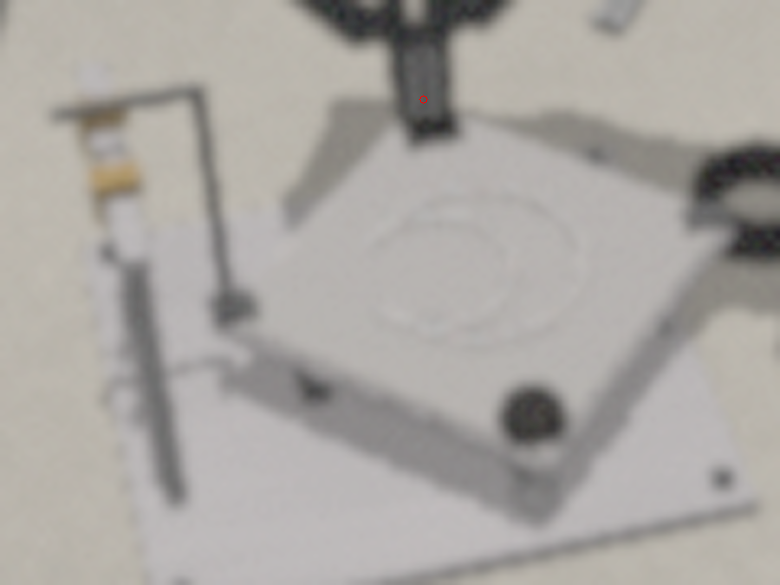

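Sideways motion fell short (y −0.1757 against −0.184). Fixing that before contact.

```bash
python3 -m creep '[[[0,0,0],[-0.008,-0.0026,0],0],[[0,0,0],[0,0,0.003],0],[[0,0,0],[0,0,0.003],0],[[0,0,0],[0,0,0.002],0],[[0,0,0],[0,0,0],0]]'
python3 look.py 13 side
```

```text
t: 11.28
tcp_pos: [0.5622, -0.1862, 0.0878]
tcp_rot: [0.61, 0.793, 0.0, 0.001]
force: [0.1, 1.0, -0.3]
finger_gap: 0.003
11.2833 [ 0.5622 -0.1862  0.0878] [ 0.1   0.97 -0.33]
[[-0.257, 0.966, 0.002], [0.966, 0.257, -0.0], [-0.001, 0.002, -1.0]]
```

View pics/side13.png

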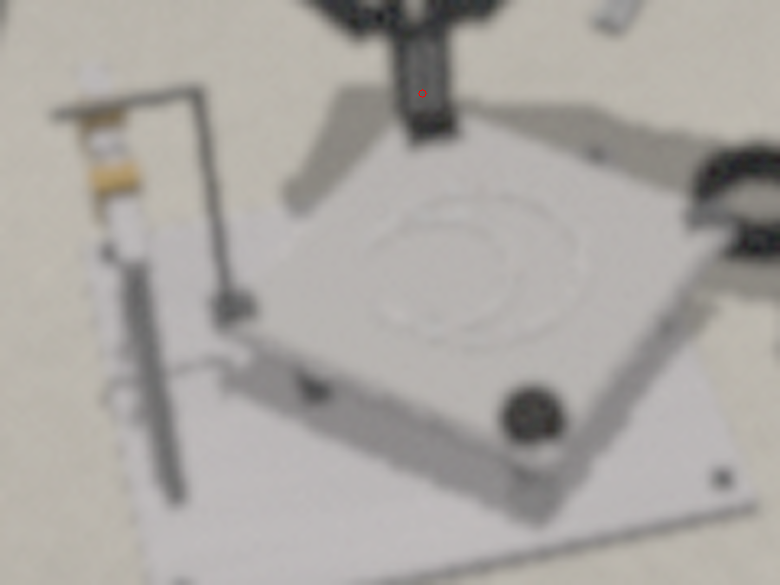

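```bash
python3 -m creep '[[[0,0,0],[0.002,-0.001,0.002],0],[[0,0,0],[0,0,0.003],0],[[0,0,0],[0,0,0.002],0],[[0,0,0],[0,0,0],0]]'
python3 -m creep '[[[0,0,0],[0,0,0.002],0],[[0,0,0],[0,0,0.002],0],[[0,0,0],[0,0,0.002],0],[[0,0,0],[0,0,0],0]]'
python3 look.py 14 side top; python3 needle.py 14
```

```text
t: 11.67
tcp_pos: [0.5608, -0.1841, 0.0805]
tcp_rot: [0.609, 0.793, 0.001, 0.001]
force: [0.2, -0.8, -0.6]
finger_gap: -0.001
t: 12.0
tcp_pos: [0.5613, -0.1848, 0.0745]
tcp_rot: [0.61, 0.793, 0.0, 0.002]
force: [-0.3, 0.3, 2.0]
finger_gap: -0.002
12.0 [ 0.5613 -0.1848  0.0745] [-0.28  0.28  2.  ]
[[-0.257, 0.966, 0.004], [0.966, 0.257, -0.002], [-0.002, 0.003, -1.0]]
14 9 x [126. 124. 121. 119. 116. 114. 111. 109. 107.] y mm [-12.3 -11.8 -11.5 -11.2 -11.4 -12.1 -11.8 -10.2  -7.8] median -11.48
```

View pics/top14.png

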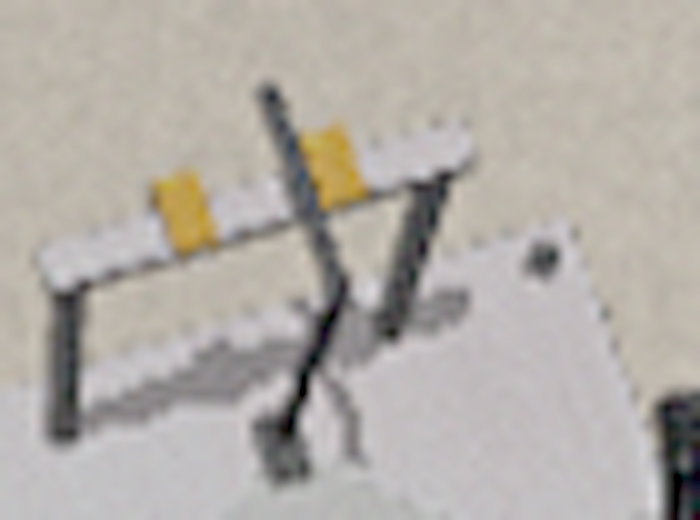

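The needle has moved 7.9 mm and sits at the tab's inner edge in the top view (305,190). Continuing.

```bash
python3 -m creep '[[[0,0,0],[0,0,0.0015],0],[[0,0,0],[0,0,0.0015],0],[[0,0,0],[0,0,0.0015],0],[[0,0,0],[0,0,0.0015],0],[[0,0,0],[0,0,0.0002],0]]'
python3 look.py 15 side; python3 needle.py 15
```

```text
t: 12.52
tcp_pos: [0.5614, -0.1853, 0.0694]
tcp_rot: [0.61, 0.793, 0.001, 0.003]
force: [-1.6, 0.2, 5.6]
finger_gap: -0.001
12.5167 [ 0.5614 -0.1853  0.0694] [-1.57  0.17  5.65]
[[-0.257, 0.967, 0.005], [0.967, 0.257, -0.002], [-0.003, 0.004, -1.0]]
15 9 x [125. 122. 120. 117. 115. 112. 110. 108. 106.] y mm [-20.6 -20.1 -20.  -19.7 -19.4 -19.5 -19.2 -17.5 -13.2] median -19.52
```

```bash
python3 -m creep '[[[0,0,0],[0,0,0.0013],0],[[0,0,0],[0,0,0.0013],0],[[0,0,0],[0,0,0.0005],0],[[0,0,0],[0,0,0.0002],0],[[0,0,0],[0,0,0.0002],0]]'
python3 look.py 16 side top; python3 needle.py 16
```

```text
t: 12.98
tcp_pos: [0.5615, -0.1854, 0.0674]
tcp_rot: [0.61, 0.793, 0.001, 0.003]
force: [-0.8, 0.6, 7.1]
finger_gap: -0.001
12.9833 [ 0.5615 -0.1854  0.0674] [-0.85  0.65  7.12]
[[-0.256, 0.967, 0.005], [0.967, 0.256, -0.003], [-0.004, 0.004, -1.0]]
16 9 x [125. 122. 119. 117. 114. 112. 109. 107. 105.] y mm [-22.7 -22.9 -23.5 -23.6 -23.4 -23.1 -22.2 -19.7 -16.7] median -22.92
```

View pics/top16.png

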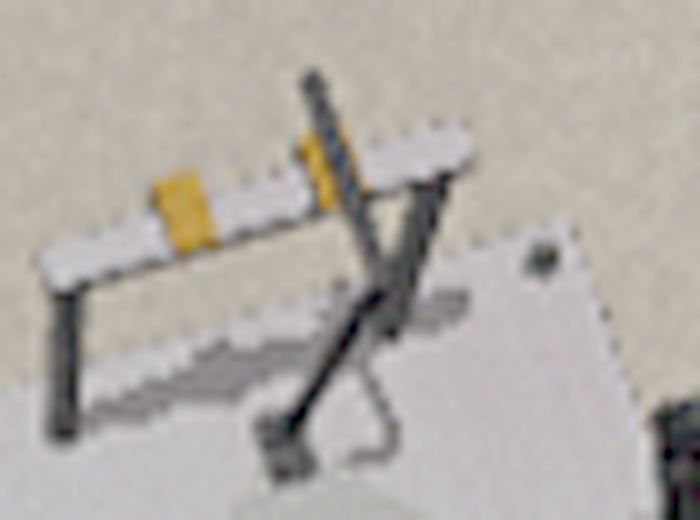

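In the top view the needle crosses the tab at (345,170). After allowing about 12 px of height parallax, that is over the tab's middle (333,165), and the shift is 19.5–20 mm. Holding.

```bash
python3 -m creep '[[[0,0,0],[0,0,0.0003],0],[[0,0,0],[0,0,0.0002],0],[[0,0,0],[0,0,0.0002],0],[[0,0,0],[0,0,0.0002],0],[[0,0,0],[0,0,0.0001],0]]'
python3 -m creep '[[[0,0,0],[0,0,0.0002],0],[[0,0,0],[0,0,0.0001],0],[[0,0,0],[0,0,0.0002],0],[[0,0,0],[0,0,0.0002],0],[[0,0,0],[0,0,0.0001],0]]'
python3 -m creep '[[[0,0,0],[0,0,0.0002],0],[[0,0,0],[0,0,0.0001],0],[[0,0,0],[0,0,0.0002],0],[[0,0,0],[0,0,0.0002],0],[[0,0,0],[0,0,0.0001],0]]'
python3 look.py 17 side top; python3 needle.py 17
```

```text
t: 13.5
tcp_pos: [0.5614, -0.1854, 0.0681]
tcp_rot: [0.61, 0.793, 0.001, 0.003]
force: [-1.9, 0.1, 6.9]
finger_gap: -0.003
t: 13.92
tcp_pos: [0.5614, -0.1853, 0.0687]
tcp_rot: [0.61, 0.792, 0.001, 0.003]
force: [-1.6, 0.2, 6.2]
finger_gap: -0.001
t: 14.33
tcp_pos: [0.5614, -0.1853, 0.0692]
tcp_rot: [0.61, 0.792, 0.001, 0.004]
force: [-1.2, 0.7, 5.0]
finger_gap: -0.001
14.3333 [ 0.5614 -0.1853  0.0692] [-1.19  0.7   4.96]
[[-0.256, 0.967, 0.007], [0.967, 0.256, -0.003], [-0.004, 0.006, -1.0]]
17 9 x [125. 122. 120. 117. 115. 112. 110. 108. 106.] y mm [-20.5 -20.2 -20.1 -20.1 -20.3 -20.8 -20.1 -17.9 -13.4] median -20.12
```

View pics/top17.png

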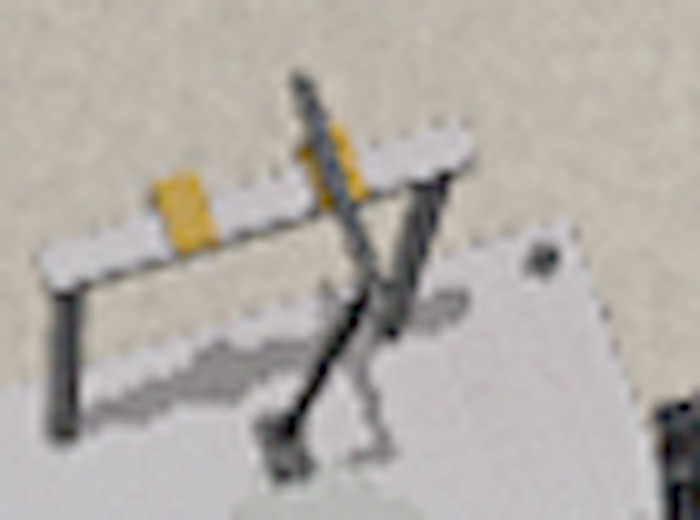

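It crept up about 3 mm of needle travel, still within the band. I'll bring it back over the middle and hold with more compensation.

```bash
python3 -m creep '[[[0,0,0],[0,0,0.001],0],[[0,0,0],[0,0,0.0009],0],[[0,0,0],[0,0,0.0005],0],[[0,0,0],[0,0,0.0003],0],[[0,0,0],[0,0,0.0003],0]]'
python3 -m creep '[[[0,0,0],[0,0,0.0003],0],[[0,0,0],[0,0,0.0003],0],[[0,0,0],[0,0,0.0003],0],[[0,0,0],[0,0,0.0003],0],[[0,0,0],[0,0,0.0003],0]]'
python3 -m creep '[[[0,0,0],[0,0,0.0003],0],[[0,0,0],[0,0,0.0003],0],[[0,0,0],[0,0,0.0003],0],[[0,0,0],[0,0,0.0003],0],[[0,0,0],[0,0,0.0003],0]]'
python3 look.py 18 side top; python3 needle.py 18
```

```text
t: 14.85
tcp_pos: [0.5615, -0.1854, 0.0677]
tcp_rot: [0.61, 0.792, 0.001, 0.004]
force: [-1.3, -0.2, 7.0]
finger_gap: 0.001
t: 15.27
tcp_pos: [0.5614, -0.1854, 0.0678]
tcp_rot: [0.61, 0.792, 0.001, 0.004]
force: [-1.1, -0.1, 7.1]
finger_gap: 0.001
t: 15.68
tcp_pos: [0.5614, -0.1854, 0.0679]
tcp_rot: [0.61, 0.792, 0.001, 0.004]
force: [-0.4, -0.9, 6.0]
finger_gap: 0.001
15.6833 [ 0.5614 -0.1854  0.0679] [-0.43 -0.93  5.97]
[[-0.255, 0.967, 0.009], [0.967, 0.255, -0.003], [-0.005, 0.008, -1.0]]
18 9 x [125. 122. 120. 117. 114. 112. 110. 107. 106.] y mm [-22.2 -21.8 -22.  -22.6 -22.9 -22.5 -21.5 -19.1 -14. ] median -21.96
```

View pics/top18.png

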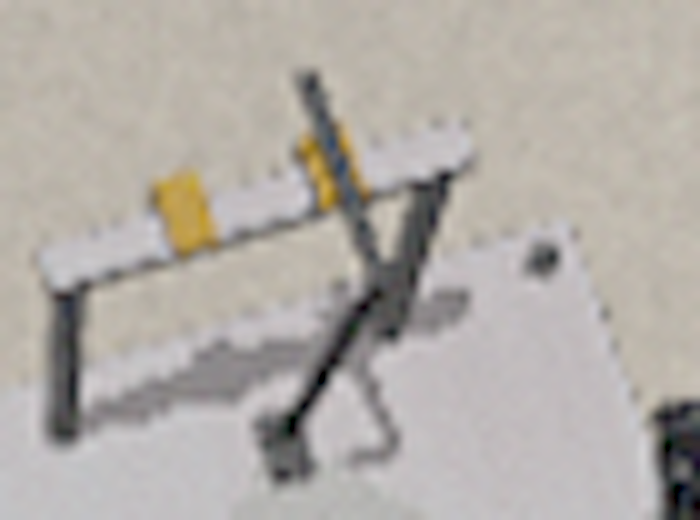

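The hold was steady for over a second at about 18.5–19.5 mm, with the needle over the tab at (340,172) in the top view. A few more rows, then slow release and clear.

```bash
python3 -m creep '[[[0,0,0],[0,0,0.0003],0],[[0,0,0],[0,0,0.0003],0],[[0,0,0],[0,0,0.0003],0],[[0,0,0],[0,0,0.0003],0],[[0,0,0],[0,0,0.0003],0]]'
python3 -m creep '[[[0,0,0],[0,0,0.0003],0],[[0,0,0],[0,0,0.0003],0],[[0,0,0],[0,0,0.0003],0],[[0,0,0],[0,0,0.0003],0],[[0,0,0],[0,0,0.0003],0]]'
python3 -m creep '[[[0,0,0],[0,0,-0.002],0],[[0,0,0],[0,0,-0.003],0],[[0,0,0],[0,0,-0.003],0],[[0,0,0],[0,0,-0.003],0],[[0,0,0],[0,0,-0.003],0]]'
python3 -m creep '[[[0,0,0],[0,0,-0.006],0],[[0,0,0],[0,0,-0.015],0],[[0,0,0],[0,0,-0.03],0],[[0,0,0],[0,0,-0.03],0],[[0,0,0],[0,0,-0.03],0]]'
python3 -m creep '[[[0,0,0],[0,0,0],0],[[0,0,0],[0,0,0],0],[[0,0,0],[0,0,0],0],[[0,0,0],[0,0,0],0],[[0,0,0],[0,0,0],0]]'
python3 look.py 19 side top; python3 needle.py 19
python3 - <<'E'
import numpy as np,cv2
for n in("side","top"): cv2.imwrite(f"pics/{n}19f.png",np.load(f"{n}19.npz")["p"])
E
```

```text
t: 16.2
tcp_pos: [0.5614, -0.1854, 0.068]
tcp_rot: [0.61, 0.792, 0.002, 0.005]
force: [-1.5, 0.6, 6.5]
finger_gap: 0.001
t: 16.62
tcp_pos: [0.5614, -0.1854, 0.0681]
tcp_rot: [0.61, 0.792, 0.002, 0.005]
force: [-1.3, -0.4, 7.1]
finger_gap: 0.005
t: 17.03
tcp_pos: [0.5609, -0.1842, 0.0819]
tcp_rot: [0.61, 0.792, 0.002, 0.004]
force: [0.1, -1.0, -0.6]
finger_gap: 0.001
t: 17.45
tcp_pos: [0.5555, -0.1824, 0.1911]
tcp_rot: [0.61, 0.793, -0.001, -0.003]
force: [0.3, -1.3, -0.6]
finger_gap: -0.002
t: 17.87
tcp_pos: [0.5587, -0.1836, 0.1975]
tcp_rot: [0.61, 0.792, 0.001, 0.002]
force: [-0.6, 0.3, -0.7]
finger_gap: 0.005
17.8667 [ 0.5587 -0.1836  0.1975] [-0.59  0.35 -0.68]
[[-0.256, 0.967, 0.006], [0.967, 0.256, -0.001], [-0.002, 0.005, -1.0]]
19 9 x [127. 125. 122. 120. 117. 115. 112. 110. 108.] y mm [-4.1 -3.7 -3.5 -3.4 -3.4 -4.1 -4.2 -3.2 -1.1] median -3.5
```

View pics/side19f.png

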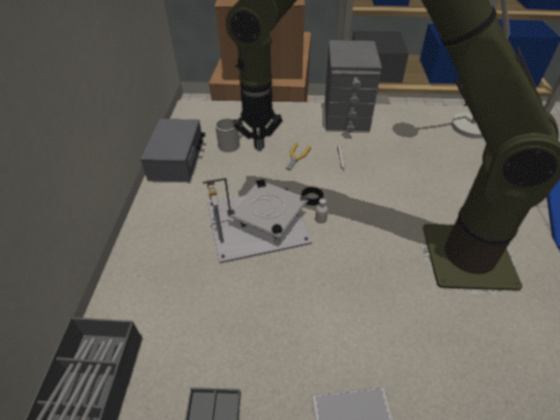

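View pics/top19f.png

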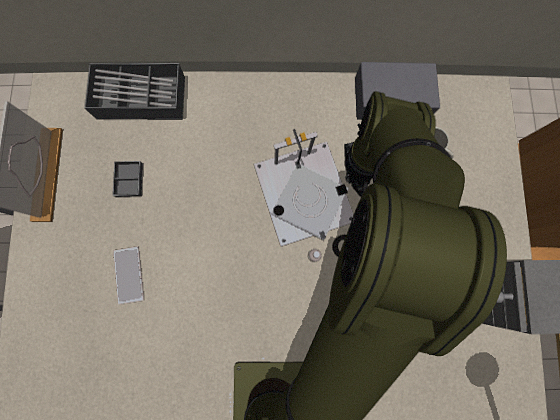

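The needle is back at its rest position, and the press, tabs and loose things are all where they started in the pictures. The finger is about 120 mm clear of the plate. Handing in.

```bash
python3 -c "
from station import arm
print(arm.close_job(), arm.get_obs()['t'])"
```

```text
the job is handed in; nothing more can be done
the job is handed in; nothing more can be done
```

I pressed the round foot and then the square foot with the shut fingertips, let the plate spring back level each time, and handed the job in at about 18 s. The station reported no verdict.

- **Round foot:** the needle moved about 19 mm towards its tab (tab middle at about 19 mm). I held it between 17 and 20 mm for about 3 s at 5–7 N.
- **Square foot:** the needle was held 16.5 to 20 mm towards its tab (tab middle at about 20.3 mm) for about 3.6 s. It slipped back about 3 mm once, staying inside the band, and I corrected it.
- **After the second release:** the needle was at its rest position to within 0.2 mm, no force was left on the tool beyond noise, and the arm was clear. In the last pictures the press, tabs and the loose things in view had not moved. The arm hid part of the top view, so the tape and mug there could only be checked in the side view.
- **Disagreements:** the two cameras differed by about 7 mm in y for the feet. For landing the finger I went by the side view, which matched the arm's own position. For the needle against the tabs I used the top view, because the side view is sensitive to the tab height and read about 3 mm different. I judged that difference to come from the tab's side face and did not settle it further.

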